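# Click the craft box shut all round

### The job

The lid is on the blue craft box but its four orange rim flaps are still sprung up. With your fingertips, press down each flap in turn until it clicks and stays shut, flush with the lid. Do not lift, tip or push the box away, and leave the spool, glue stick and scissors where they are.

Things in the scene. Friction and masses are not known exactly. Their poses are not given: they have to be found in the camera images.
- craft_box: Loose blue plastic craft box (0.9 kg), 156 x 216 mm over its flange. Origin: centre of its underside; x the short way, y the long way. A white lid panel (104 x 164 mm, top 85 mm above the table) sits on it; an orange rim flap is hinged along each of its four edges. The corners are notched.
- flap_front (a joint): Orange rim flap on the long side on the box's own -x: 150 mm long, reaching 34 mm out from its hinge, 5 mm thick. Angle in rad: 0 = sprung up as at the start (outer edge 12 mm high), 0.36 = clicked shut, flush with the lid panel. It snaps over centre at about 0.18: past that it pulls itself shut, short of it it springs back. Needs 6 to 9 N down at the press point; shut, it rests on a hard stop.
- front_press (a point): Point on the top face of the front flap, middle of its length, 22 mm out from its hinge (12 mm in from the outer edge); it moves with the flap. With the flap shut it lies 74 mm from the box's centre line towards that side and 85 mm above the table.
- flap_back (a joint): Orange rim flap on the long side on the box's own +x: 150 mm long, reaching 34 mm out from its hinge, 5 mm thick. Angle in rad: 0 = sprung up as at the start (outer edge 12 mm high), 0.36 = clicked shut, flush with the lid panel. It snaps over centre at about 0.18: past that it pulls itself shut, short of it it springs back. Needs 6 to 9 N down at the press point; shut, it rests on a hard stop.
- back_press (a point): Point on the top face of the back flap, middle of its length, 22 mm out from its hinge (12 mm in from the outer edge); it moves with the flap. With the flap shut it lies 74 mm from the box's centre line towards that side and 85 mm above the table.
- flap_left (a joint): Orange rim flap on the short side on the box's own +y: 92 mm long, reaching 34 mm out from its hinge, 5 mm thick. Angle in rad: 0 = sprung up as at the start (outer edge 12 mm high), 0.36 = clicked shut, flush with the lid panel. It snaps over centre at about 0.18: past that it pulls itself shut, short of it it springs back. Needs 6 to 9 N down at the press point; shut, it rests on a hard stop.
- left_press (a point): Point on the top face of the left flap, middle of its length, 22 mm out from its hinge (12 mm in from the outer edge); it moves with the flap. With the flap shut it lies 104 mm from the box's centre line towards that side and 85 mm above the table.
- flap_right (a joint): Orange rim flap on the short side on the box's own -y: 92 mm long, reaching 34 mm out from its hinge, 5 mm thick. Angle in rad: 0 = sprung up as at the start (outer edge 12 mm high), 0.36 = clicked shut, flush with the lid panel. It snaps over centre at about 0.18: past that it pulls itself shut, short of it it springs back. Needs 6 to 9 N down at the press point; shut, it rests on a hard stop.
- right_press (a point): Point on the top face of the right flap, middle of its length, 22 mm out from its hinge (12 mm in from the outer edge); it moves with the flap. With the flap shut it lies 104 mm from the box's centre line towards that side and 85 mm above the table.
- spool: Loose green ribbon spool standing on end, diameter 54, height 40 mm; origin at the centre of its underside. Leave alone.
- glue: Loose white glue stick with a yellow cap, upright, diameter 34, height 85 mm; origin at the centre of its underside. Leave alone.
- scissors: Loose scissors with grey handles lying flat, about 190 mm long and 12 mm high; origin at the underside near the pivot, blades towards its +x. Leave alone.

How it is judged:
By the outcome, as a careful person would: the job done as asked, in the order asked, and still so for the second after the job is handed in, with the robot touching nothing.
It also fails if it takes over 54 s, if anything falls off the work surface, if the arm or the gripper's body presses on something with over 40 N, if the wrist force passes 120 N, or if a joint passes its speed limit or range.

### The arm

A 7-joint arm with a two-finger parallel gripper is mounted at the origin on the work surface. World frame = base frame: x ahead of the robot, y to its left, z up, the work surface at z = 0. Lengths are in m, angles in rad, forces in N, time in s.
With the tool pointing down it reaches from about 0.4 to 0.85 m from the base axis. Payload 10.4 kg.
Tool frame: the origin (TCP) lies between the finger pads; the fingertips stand 11 mm ahead of it and the grasp point (between the pads) lies 8 mm behind it; z points along the fingers, y is the direction in which the jaws open and shut (so a half turn about z gives the same grasp; the last joint's range is limited). The gripper opens to 87 mm and grips with 3 to 60 N. Pads are 19 mm wide; open, the fingers measure 117 mm over their backs; the gripper's body (75 mm by 190 mm) begins 51 mm behind the grasp point.
Start: joints at [-0.023, 0.332, -0.065, 1.46, 0.022, 1.35, -0.088], TCP at [0.625, 0, 0.234] pointing down, gripper open.
Joint ranges: [-2.6, 2.6], [-0.5, 2.12], [-1.47, 1.34], [0.16, 2.42], [-1.27, 4.41], [0.06, 2.06], [-2.6, 2.6]. Speed limits (rad/s): [2.22, 2.22, 2.79, 2.79, 3.14, 3.14, 3.14].

### API

Orientations are given as a unit quaternion [x, y, z, w].
In Python, from bench import r, eyes gives the robot as it stands.
- The arm moves only by the shell command python3 -m inch 'ROWS' [FORCE]. ROWS is a JSON object of lists of equal length, an entry for each row: "translation": the shift along the world's x, y, z scaled (see below), a list of three; "rot": the turn, a rotation vector about the world's x, y, z scaled (see below), a list of three; "jaw": the finger opening in mm, from 0 to 87. In form: {"translation": [[tx, ty, tz], ...], "rot": [[ax, ay, az], ...], "jaw": [jaw, ...]}. A call has 1 to 20 rows; each row is the pose to reach, as a shift and turn from the pose measured when the call began; what a row does not reach only later rows make up. The controller multiplies each number of a shift by 100 mm and each number of a turn by 60 degrees. A row lasts 1/10 s, in which the tool goes at most 50 mm and 8.59 degrees, less where a joint would pass 70% of its speed; a pose out of reach is approached as far as the arm can. A call with a number of a shift or a turn outside -1 to 1 is refused whole. A call with a gripper value outside its range is refused whole. The fingers move at their own pace and stop on an object; FORCE is the grip in N (left out, the last holds). Time passes only in rows, so rows that repeat a pose let the fingers close. It gives the time, the measured TCP pose, the force and the opening at its end, in the units of the state.
- r.read_state(): the state, without advancing time (a new reading comes with each control period).
- eyes.camera(name): name is "scene" or "side" or "wrist"; returns the picture (480x640x3 uint8, blue, green, red); there is no depth.
- eyes.calibration(name): a dict with "fx", "fy", "cx", "cy" (pixels), "R" (3x3) and "t" (3): a world point X has camera coordinates R X + t; the wrist camera has in their place "hand_eye" (4x4, takes a point from camera to tool coordinates, whose origin is the TCP and whose axes are the flange's). Camera axes: x right, y down, z forward; pixel columns grow to the right and rows downward; lengths in m; the calibration is good to about 2 mm. A picture is of the moment at which its call begins: read the wrist's pose just before it. calibration takes no time and is no camera call.
- r.close_job(): hands the job in, once; it reports no verdict.
The state is a dict: "time": time; "joint_positions": joint angles; "joint_vel": joint speeds; "joint_torque": joint torques, N m; "ee_pos": TCP position; "eef_rot": TCP orientation; "ft_force": force on the tool from outside, world axes, zero at the start; "torque": the same for the moment, N m; "width": finger opening in m.
Only numpy, scipy, OpenCV 4.12 (cv2) and the standard library are available. Lean on these libraries where they do the work, as an engineer would, in place of code of your own. Each camera call takes 0.05 s, during which the arm holds its last target. There are 200 camera calls.

## Working session

There is one attempt and no reset: what is moved stays moved. The work goes in short steps, Python scripts to look and compute and a shell command to move; the robot and the scene stay as the last step left them, time stands still between calls to the robot, and variables do not carry over. Pictures are saved under pics/ and viewed, about 8 in all and at most 12, crops included, and the job is handed in when it is done.

```bash
mkdir -p pics; ls; python3 - <<'E'
from bench import r,eyes
import cv2,numpy as np
s=r.read_state();print({k:np.round(s[k],4).tolist() for k in('time','ee_pos','eef_rot','ft_force','width')})
a=eyes.camera("scene");b=eyes.camera("wrist");c=eyes.camera("side")
for n,i in zip(("scene","wrist","side"),(a,b,c)):cv2.imwrite(f"pics/{n}0.png",i)
for n in("scene","side","wrist"):
  k=eyes.calibration(n);print(n,{q:np.round(v,4).tolist() for q,v in k.items()})
E
```

```text
pics
{'time': 0.0, 'ee_pos': [0.6246, -0.0, 0.2328], 'eef_rot': [0.7071, 0.7071, -0.0005, -0.0005], 'ft_force': [0.482, -0.0034, -0.3645], 'width': 0.0871}
scene {'fx': 479.3006, 'fy': 479.3006, 'cx': 311.4964, 'cy': 239.5044, 'R': [[-0.8012, 0.5982, -0.0132], [0.4915, 0.6455, -0.5847], [-0.3412, -0.4749, -0.8112]], 't': [0.4281, -0.2418, 1.1036]}
side {'fx': 502.6884, 'fy': 502.6884, 'cx': 321.982, 'cy': 237.4047, 'R': [[-0.8559, -0.5167, 0.0209], [-0.3229, 0.5025, -0.802], [0.4039, -0.6932, -0.597]], 't': [0.5293, 0.2432, 0.6774]}
wrist {'fx': 410.445, 'fy': 410.445, 'cx': 326.2237, 'cy': 241.8263, 'hand_eye': [[0.0003, -0.9677, -0.2522, 0.0688], [1.0, 0.0004, -0.0006, -0.0003], [0.0007, -0.2522, 0.9677, -0.1512], [0.0, 0.0, 0.0, 1.0]]}
```

View pics/scene0.png

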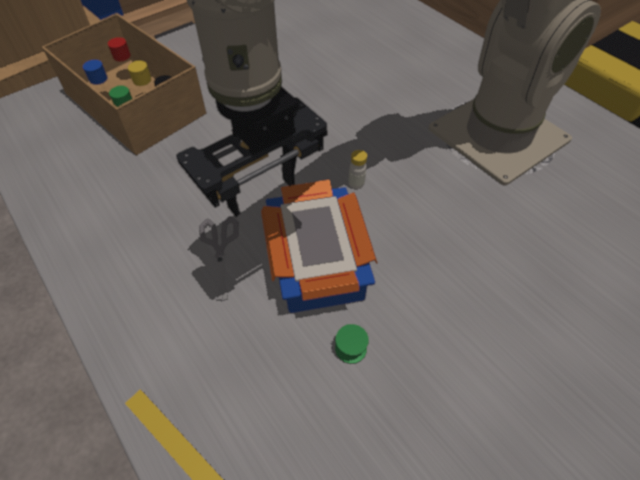

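View pics/wrist0.png

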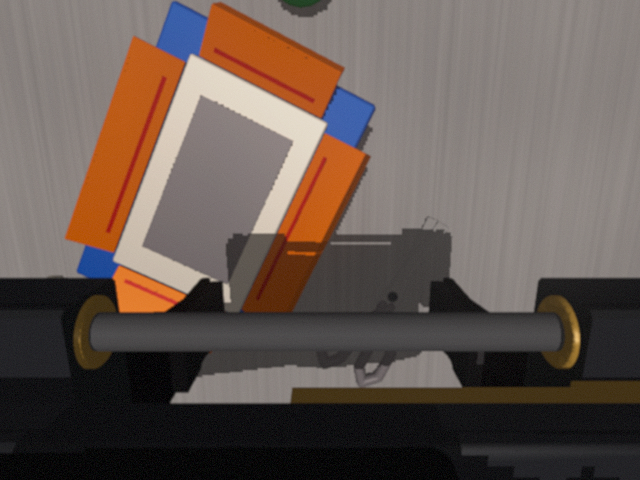

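The wrist view shows the box with its long axis about 25° clockwise of world +y. The white lid corners are near (190,55), (327,123) and (113,262), with the fourth hidden at the gripper. The scene view shows the whole lid around (318,238), the glue at (358,170), the scissors at (220,250) and the spool at (352,343). Next I'll measure the lid.

```bash
cat > h.py <<'E'
import numpy as np,cv2
from scipy.spatial.transform import Rotation as Ro
from bench import r,eyes
def ray(name,uv,z,st=None):
    k=eyes.calibration(name);uv=np.atleast_2d(np.float64(uv))
    d=np.c_[(uv[:,0]-k['cx'])/k['fx'],(uv[:,1]-k['cy'])/k['fy'],np.ones(len(uv))]
    if name=='wrist':
        H=np.array(k['hand_eye']);W=Ro.from_quat(st['eef_rot']).as_matrix()
        R=W@H[:3,:3];o=W@H[:3,3]+st['ee_pos']
    else: R=np.array(k['R']).T;o=-R@np.array(k['t'])
    D=d@R.T
    return (o+D*((z-o[2])/D[:,2])[:,None])[:,:2]
def mask(im,what):
    h=cv2.cvtColor(im,cv2.COLOR_BGR2HSV)
    lo,hi={'orange':((5,150,90),(18,255,255)),'white':((10,8,185),(40,70,255)),'green':((50,100,40),(85,255,255)),'yellow':((19,120,120),(32,255,255))}[what]
    return cv2.inRange(h,lo,hi)
def big(m):
    return max(cv2.findContours(m,cv2.RETR_EXTERNAL,cv2.CHAIN_APPROX_NONE)[0],key=cv2.contourArea)
E
python3 - <<'E'
from h import *
st=r.read_state()
for n in('scene','side','wrist'):
    im=cv2.imread(f'pics/{n}0.png');m=mask(im,'white')
    if n=='scene': m[:180]=0;m[300:]=0
    c=big(m);p=ray(n,c[:,0],.085,st)
    q=cv2.minAreaRect((p*1000).astype(np.float32));b=ray(n,cv2.approxPolyDP(cv2.convexHull(c),6,True)[:,0],.085,st)
    print(n,cv2.contourArea(c),cv2.boundingRect(c),q,'\n',np.round(b*1000,0).tolist())
E
```

```text
Traceback (most recent call last):
  File "h.py", line 18, in big
    return max(cv2.findContours(m,cv2.RETR_EXTERNAL,cv2.CHAIN_APPROX_NONE)[0],key=cv2.contourArea)
ValueError: max() iterable argument is empty
```

View pics/side0.png

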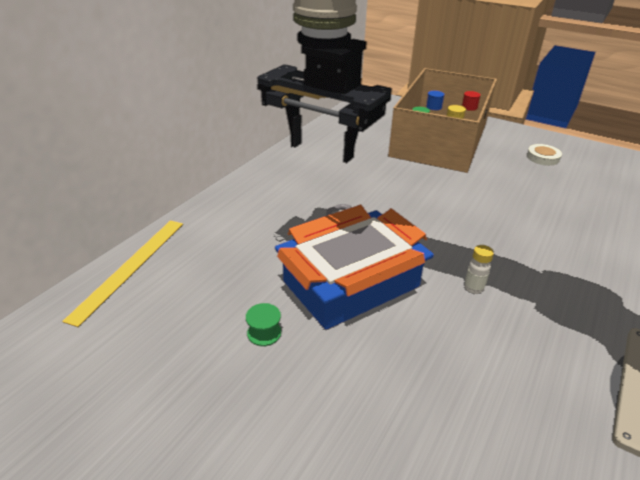

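The side view shows the box at about (355,255) with all four flaps up. The spool is at (263,322), the glue stick at (479,270), and the scissors lie behind the box. The white mask came back empty, so I'll check its colour range.

```bash
python3 - <<'E'
from h import *
im=cv2.imread('pics/wrist0.png');h=cv2.cvtColor(im,cv2.COLOR_BGR2HSV)
print(h[80,190],h[200,130],h[130,180],h[20,30], h[110,310])
s=cv2.imread('pics/scene0.png');h=cv2.cvtColor(s,cv2.COLOR_BGR2HSV);print(h[270,310],h[235,320],h[350,250])
st=r.read_state()
for n in('scene','side','wrist'):
    im=cv2.imread(f'pics/{n}0.png');h=cv2.cvtColor(im,cv2.COLOR_BGR2HSV)
    m=cv2.inRange(h,(8,12,175),(40,75,255))
    if n=='scene': m[:180]=0;m[300:]=0;m[:,400:]=0
    if n=='side': m[:200]=0;m[300:]=0;m[:,430:]=0
    c=big(m);p=ray(n,c[:,0],.085,st)
    q=cv2.minAreaRect((p*1000).astype(np.float32));b=cv2.approxPolyDP(cv2.convexHull(c),5,True)[:,0]
    print(n,cv2.contourArea(c),q,'\n',b.tolist(),np.round(ray(n,b,.085,st)*1000,0).tolist())
E
```

```text
[ 16  29 225] [ 12 227 184] [ 15  35 220] [  9  19 136] [ 12 215 183]
[ 15  27 173] [175  15 102] [  5  12 126]
scene 0.0 ((614.8038330078125, 66.81612396240234), (0.0, 0.0), 0.0) 
 [[296, 272]] [[615.0, 67.0]]
side 15865.0 ((671.466064453125, 102.40232849121094), (604.4139404296875, 264.6424865722656), 33.001163482666016) 
 [[429, 200], [429, 236], [288, 299], [55, 299], [49, 290], [189, 200]] [[490.0, -173.0], [448.0, -65.0], [563.0, 190.0], [842.0, 366.0], [865.0, 359.0], [865.0, 70.0]]
wrist 11986.0 ((542.869384765625, 26.734756469726562), (161.71942138671875, 101.98159790039062), 63.90532302856445) 
 [[193, 55], [325, 126], [275, 231], [184, 291], [114, 258]] [[534.0, 121.0], [623.0, 75.0], [586.0, -1.0], [513.0, -49.0], [462.0, -22.0]]
```

```bash
python3 -m inch '{"translation":[[-0.3,0.15,-0.15],[-0.6,0.3,-0.3],[-0.9,0.5,-0.5],[-1,0.6,-0.6],[-1,0.6,-0.6],[-1,0.6,-0.6],[-1,0.6,-0.6],[-1,0.6,-0.6],[-1,0.6,-0.6]],"rot":[[0,0,0.14],[0,0,0.28],[0,0,0.42],[0,0,0.56],[0,0,0.7],[0,0,0.84],[0,0,1],[0,0,1],[0,0,1]],"jaw":[0,0,0,0,0,0,0,0,0]}' 20
python3 - <<'E'
from h import *
C=np.array([542.9,26.7]);a=np.radians(63.9);u=np.array([np.cos(a),np.sin(a)]);v=np.array([u[1],-u[0]])
s=r.read_state();p=s['ee_pos'][:2]*np.float64(1000)
for n,t in dict(front=C-74*v,back=C+74*v,left=C+104*u,right=C-104*u).items():print(n,t.round(1),(t-p).round(1))
R=Ro.from_quat(s['eef_rot']).as_matrix();print(np.degrees(np.arctan2(R[1,1],R[0,1])),s['ft_force'],s['width'],s['time'])
im=eyes.camera('scene');cv2.imwrite('pics/scene1.png',im)
for w,z in(('green',.04),('yellow',.085)):
    m=mask(im,w);m[:140]=0;m[385:]=0;m[:,450:]=0;x,y,ww,hh=cv2.boundingRect(big(m));print(w,ray('scene',(x+ww/2,y+hh/2),z))
E
```

```text
time: 1.05
ee_pos: [0.5246, 0.0599, 0.1728]
eef_rot: [0.261, 0.965, -0.001, -0.0]
ft_force: [0.3, 0.5, -0.6]
width: 0.0232
front [476.4  59.3] [-48.2  -0.7]
back [609.4  -5.9] [ 84.7 -65.8]
left [588.7 120.1] [64.  60.1]
right [497.1 -66.7] [ -27.5 -126.6]
59.79787184568761 [ 0.34211339  0.53461284 -0.5679188 ] 0.02324438381845485 1.05
green [[0.60742473 0.20696358]]Traceback (most recent call last):
  File "<stdin>", line 8, in <module>
  File "h.py", line 18, in big
    return max(cv2.findContours(m,cv2.RETR_EXTERNAL,cv2.CHAIN_APPROX_NONE)[0],key=cv2.contourArea)
ValueError: max() iterable argument is empty
```

```bash
python3 -m inch '{"translation":[[-0.24,0,-0.1],[-0.48,-0.01,-0.3],[-0.48,-0.01,-0.5],[-0.48,-0.01,-0.53],[-0.48,-0.01,-0.53]],"rot":[[0,0,0.07],[0,0,0.07],[0,0,0.07],[0,0,0.07],[0,0,0.07]],"jaw":[0,0,0,0,0]}'
python3 - <<'E'
from h import *
s=r.read_state();print(s['ee_pos'],s['width'],s['ft_force'])
a=eyes.camera('scene')[130:330,200:420];b=eyes.camera('side')[170:370,220:500]
f=lambda i,w:cv2.resize(i,(w,560),interpolation=cv2.INTER_CUBIC)[:, :]
cv2.imwrite('pics/c1.png',cv2.resize(np.hstack([a,b]),None,fx=1.6,fy=1.6,interpolation=cv2.INTER_CUBIC))
E
```

```text
time: 1.6
ee_pos: [0.4768, 0.059, 0.1199]
eef_rot: [0.226, 0.974, -0.001, -0.0]
ft_force: [0.2, 0.3, 1.1]
width: 0.0004
[0.47678121 0.05895199 0.11989135] 0.0003912878423443182 [0.22571342 0.32705563 1.09880513]
```

View pics/c1.png

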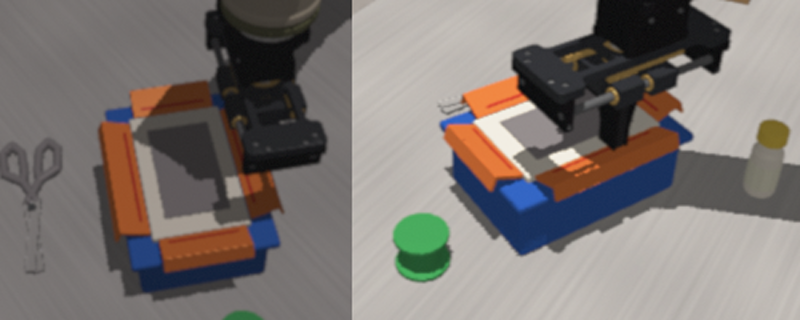

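The close crops show the closed fingers over the middle of the front flap: the tip is at about (618,145) in the right half, clear of the lid and the glue stick. Now I'll press gently.

```bash
python3 -m inch '{"translation":[[0,0,-0.06],[0,0,-0.1],[0,0,-0.13],[0,0,-0.16],[0,0,-0.19],[0,0,-0.21],[0,0,-0.21]],"rot":[[0,0,0],[0,0,0],[0,0,0],[0,0,0],[0,0,0],[0,0,0],[0,0,0]],"jaw":[0,0,0,0,0,0,0]}'
```

```text
time: 2.4
ee_pos: [0.4773, 0.059, 0.0993]
eef_rot: [0.226, 0.974, -0.0, 0.0]
ft_force: [0.2, -1.0, -0.1]
width: 0.0004
```

```bash
python3 -m inch '{"translation":[[0,0,0.2],[0.1,-0.05,0.3],[0.4,-0.2,0.3],[0.7,-0.35,0.3],[0.9,-0.45,0.3],[0.9,-0.45,0.3]],"rot":[[0,0,0],[0,0,0],[0,0,0],[0,0,0],[0,0,0],[0,0,0]],"jaw":[0,0,0,0,0,0]}'
python3 - <<'E'
from h import *
a=eyes.camera('scene')[130:330,200:420];b=eyes.camera('side')[170:370,220:500]
cv2.imwrite('pics/c2.png',cv2.resize(np.hstack([a,b]),None,fx=1.6,fy=1.6,interpolation=cv2.INTER_CUBIC))
E
```

```text
time: 3.0
ee_pos: [0.5691, 0.0119, 0.129]
eef_rot: [0.227, 0.974, -0.001, 0.0]
ft_force: [-0.4, 0.2, -0.4]
width: 0.0004
```

View pics/c2.png

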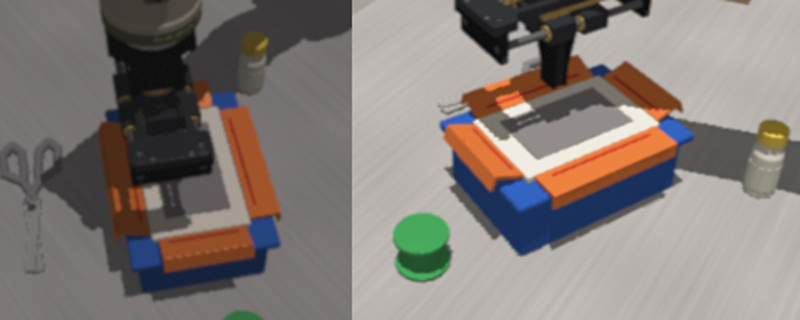

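The front flap now looks flush with the lid: in the side half, its top runs level with the white edge near (600,165). The box hasn't moved. Back flap next.

```bash
python3 -m inch '{"translation":[[0.2,-0.09,0],[0.4,-0.18,0],[0.4,-0.18,0],[0.4,-0.18,-0.07],[0.4,-0.18,-0.13],[0.4,-0.18,-0.17],[0.4,-0.18,-0.2],[0.4,-0.18,-0.23],[0.4,-0.18,-0.26],[0.4,-0.18,-0.28],[0.4,-0.18,-0.3],[0.4,-0.18,-0.3]],"rot":[[0,0,0],[0,0,0],[0,0,0],[0,0,0],[0,0,0],[0,0,0],[0,0,0],[0,0,0],[0,0,0],[0,0,0],[0,0,0],[0,0,0]],"jaw":[0,0,0,0,0,0,0,0,0,0,0,0]}'
```

```text
time: 4.3
ee_pos: [0.6066, -0.0039, 0.0983]
eef_rot: [0.226, 0.974, -0.0, -0.001]
ft_force: [-1.0, 0.0, -0.3]
width: 0.0007
```

```bash
python3 -m inch '{"translation":[[0,0,0.2],[0,0,0.4],[-0.05,0.2,0.4],[-0.1,0.4,0.4],[-0.1,0.6,0.4],[-0.1,0.8,0.4],[-0.1,0.9,0.4],[-0.1,0.9,0.4],[-0.1,0.9,0.4]],"rot":[[0,0,-0.14],[0,0,-0.28],[0,0,-0.42],[0,0,-0.56],[0,0,-0.7],[0,0,-0.84],[0,0,-1],[0,0,-1],[0,0,-1]],"jaw":[0,0,0,0,0,0,0,0,0]}'
python3 - <<'E'
from h import *
s=r.read_state();R=Ro.from_quat(s['eef_rot']).as_matrix();y=np.degrees(np.arctan2(R[1,1],R[0,1]));print(y,'rot units',(-26.1-y)/60,(np.array([.5887,.1201])-s['ee_pos'][:2])*10,s['ee_pos'][2])
E
```

```text
time: 5.2
ee_pos: [0.5966, 0.0857, 0.1382]
eef_rot: [0.681, 0.732, -0.0, -0.001]
ft_force: [0.4, -0.1, 1.2]
width: 0.0007
4.094863544684928 rot units -0.5032477257447489 [-0.07899123  0.34423849] 0.1382487001741073
```

```bash
python3 -m inch '{"translation":[[-0.08,0.17,0],[-0.08,0.34,0],[-0.08,0.34,0],[-0.08,0.34,-0.1],[-0.08,0.34,-0.18],[-0.08,0.34,-0.24],[-0.08,0.34,-0.28],[-0.08,0.34,-0.31],[-0.08,0.34,-0.34],[-0.08,0.34,-0.37],[-0.08,0.34,-0.39],[-0.08,0.34,-0.39]],"rot":[[0,0,-0.14],[0,0,-0.28],[0,0,-0.42],[0,0,-0.5],[0,0,-0.5],[0,0,-0.5],[0,0,-0.5],[0,0,-0.5],[0,0,-0.5],[0,0,-0.5],[0,0,-0.5],[0,0,-0.5]],"jaw":[0,0,0,0,0,0,0,0,0,0,0,0]}'
```

```text
time: 6.4
ee_pos: [0.5883, 0.1194, 0.0987]
eef_rot: [0.848, 0.531, -0.0, -0.001]
ft_force: [-0.2, 0.1, -0.1]
width: 0.0005
```

```bash
python3 -m inch '{"translation":[[0,0,0.2],[0,-0.1,0.4],[-0.2,-0.4,0.4],[-0.4,-0.7,0.4],[-0.45,-0.95,0.4],[-0.45,-0.95,0.4]],"rot":[[0,0,0],[0,0,0],[0,0,0],[0,0,0],[0,0,0],[0,0,0]],"jaw":[0,0,0,0,0,0]}'
python3 - <<'E'
from h import *
s=r.read_state();print((np.array([.4971,-.0667])-s['ee_pos'][:2])*10,s['ee_pos'][2])
a=eyes.camera('scene')[130:330,200:420];b=eyes.camera('side')[170:370,220:500]
cv2.imwrite('pics/c3.png',cv2.resize(np.hstack([a,b]),None,fx=1.6,fy=1.6,interpolation=cv2.INTER_CUBIC))
E
```

```text
time: 7.0
ee_pos: [0.5426, 0.02, 0.139]
eef_rot: [0.849, 0.529, -0.001, -0.0]
ft_force: [0.4, 1.0, -0.5]
width: 0.0006
[-0.45549711 -0.86710889] 0.13897394833847215
```

View pics/c3.png

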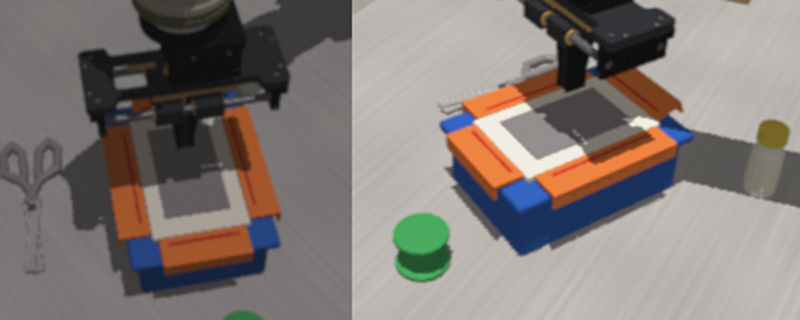

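In both halves of the crop the front, back and left flaps now lie flush, and only the right one at (650,90) is still up. The box hasn't shifted. Last flap now.

```bash
python3 -m inch '{"translation":[[-0.15,-0.3,0],[-0.3,-0.6,0],[-0.46,-0.87,0],[-0.46,-0.87,0],[-0.46,-0.87,-0.1],[-0.46,-0.87,-0.18],[-0.46,-0.87,-0.24],[-0.46,-0.87,-0.28],[-0.46,-0.87,-0.31],[-0.46,-0.87,-0.34],[-0.46,-0.87,-0.37],[-0.46,-0.87,-0.4],[-0.46,-0.87,-0.4]],"rot":[[0,0,0],[0,0,0],[0,0,0],[0,0,0],[0,0,0],[0,0,0],[0,0,0],[0,0,0],[0,0,0],[0,0,0],[0,0,0],[0,0,0],[0,0,0]],"jaw":[0,0,0,0,0,0,0,0,0,0,0,0,0]}'
python3 -m inch '{"translation":[[0,0,0.2],[0,0,0.5],[-0.1,-0.3,0.8],[-0.1,-0.6,1],[-0.1,-0.8,1],[-0.1,-0.8,1],[-0.1,-0.8,1]],"rot":[[0,0,0],[0,0,0],[0,0,0],[0,0,0],[0,0,0],[0,0,0],[0,0,0]],"jaw":[0,0,0,0,0,0,0]}'
python3 - <<'E'
from h import *
s=r.read_state();w=eyes.camera('wrist');a=eyes.camera('scene')[130:330,200:420];b=eyes.camera('side')[170:370,220:500]
top=cv2.resize(np.hstack([a,b]),(800,320),interpolation=cv2.INTER_CUBIC)
bot=np.zeros((280,800,3),np.uint8);bot[:,:373]=cv2.resize(w,(373,280))
cv2.imwrite('pics/c4.png',np.vstack([top,bot]));cv2.imwrite('pics/w4.png',w)
E
```

```text
time: 8.4
ee_pos: [0.4972, -0.0627, 0.0985]
eef_rot: [0.848, 0.53, -0.0, -0.001]
ft_force: [-0.4, 0.4, -0.3]
width: 0.0007
time: 9.1
ee_pos: [0.4871, -0.1423, 0.1982]
eef_rot: [0.848, 0.53, -0.0, -0.001]
ft_force: [0.1, 0.9, -0.6]
width: 0.0005
```

View pics/c4.png

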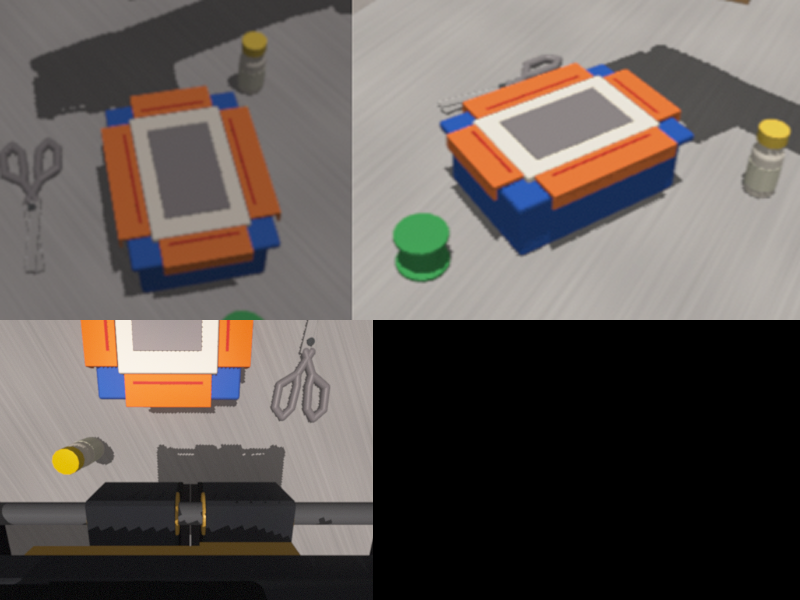

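All four flaps look flush in the three views, and the spool, glue stick and scissors are where they were. I'll do one numeric check before handing in: the orange outline at z = 85 mm should measure 172 x 232 mm if every flap is flat.

```bash
python3 - <<'E'
from h import *
k=np.ones((3,3),np.uint8)
for n,(x0,y0,x1,y1) in dict(scene=(240,170,400,310),side=(270,195,440,330)).items():
    im=eyes.camera(n);m=cv2.inRange(cv2.cvtColor(im,cv2.COLOR_BGR2HSV),(4,130,60),(20,255,255))
    z=np.zeros_like(m);z[y0:y1,x0:x1]=m[y0:y1,x0:x1]
    p=np.argwhere(z>0)[:,::-1];p=ray(n,p,.085)*1000
    C=np.array([542.9,26.7]);a=np.radians(63.9);u=np.array([np.cos(a),np.sin(a)]);v=np.array([u[1],-u[0]])
    d=p-C;print(n,'v',np.percentile(d@v,[.2,99.8]).round(1),'u',np.percentile(d@u,[.2,99.8]).round(1))
s=r.read_state();print(s['time'],s['ft_force'])
E
```

```text
scene v [-85.7  85.4] u [-116.2  123. ]
side v [-99.3  84.3] u [-114.5  124.8]
9.35 [-0.56239523  0.28585047  0.14358238]
```

```bash
python3 -c "
from bench import r
print(r.close_job())"
```

```text
the job is handed in; nothing more can be done
None
```

I pressed the four flaps down in the order front, back, left, right with closed fingertips, and each stayed shut. I then moved the arm clear and handed the job in at about 9.4 s.

**Final look:** the last pictures from all three cameras show the flaps flush with the lid. The box, spool, glue stick and scissors look where they were at the start; I judged that by eye and did not measure it.

**Outline check:** flat flaps should reach ±86 mm and ±116 mm from the box's centre.
- **As expected:** the back and right edges read 84–85 mm and 115–116 mm in both views, and the front edge read 86 mm in the scene view.
- **Larger than expected:** the front edge read 99 mm in the side view, and the left edge read 123–125 mm in both views. I put this down to the cameras seeing the outer side faces of those flaps, since both look flush in the pictures. I did not confirm it separately.

**Forces:** readings at the end of each press were about 1 N or less. The peak during each press was not recorded.

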